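# Start the tile grinder in order

## Robot

A 7-joint arm with a two-finger parallel gripper is mounted at the origin on the work surface. World frame = base frame: x ahead of the robot, y to its left, z up, the work surface at z = 0. Lengths are in m, angles in rad, forces in N, time in s.
With the tool pointing down it reaches from about 0.4 to 0.85 m from the base axis. Payload 4.5 kg.
Tool frame: the origin (TCP) lies midway between the tips of the shut fingers; the grasp point (between the pads) lies 19 mm behind it; z points along the fingers, y is the line along which they close (so a half turn about z gives the same grasp; the last joint's range is limited). The gripper opens to 88 mm and grips with 3 to 60 N. Pads are 18 mm wide; open, the fingers measure 123 mm over their backs; the gripper's body (75 mm by 187 mm) begins 45 mm behind the grasp point.
Start: joints at [-1.226, 0.689, -0.195, 1.565, 0.157, 0.902, -0.215], TCP at [0.191, 0.595, 0.239] pointing down, gripper open.
Joint ranges: [-3.01, 3.01], [-0.46, 2.08], [-1.47, 1.51], [0.13, 2.56], [-1, 4.14], [0.04, 2.09], [-2.66, 2.66]. Speed limits (rad/s): [2.57, 2.57, 3.14, 3.14, 3.14, 3.14, 3.14].

## Interface

Orientations are given as a unit quaternion [x, y, z, w].
In Python, from plant import sensors, eyes, finish_job gives the robot as it stands.
- The arm moves only by the tool send_rows, never from a script. Its argument "rows" is text: rows parted by semicolons, each of 4 numbers parted by spaces: the shift along the tool's x, y, z normalised to -1 to 1, where 1 is 30 cm, then the turn about the tool's z normalised to -1 to 1, where 1 is 2 pi rad. A call has 1 to 10 rows; each row is the pose to reach, as a shift and turn from the pose commanded when the call began, along the tool's axes at that moment, turning the shorter way round; what a row does not reach only later rows make up. A row lasts 1/12 s, in which the tool goes at most 41.7 mm and 7.16 degrees, less where a joint would pass 70% of its speed; a pose out of reach is approached as far as the arm can. A call with a number of a shift or a turn outside -1 to 1 is refused whole. A call with a gripper value outside its range is refused whole. "jaw" is the closure, from -1 (fully open) to 1 (shut), set as the call begins (left out, the last holds). The fingers move at their own pace and stop on an object; "force" is the grip in N (left out, the last holds). Time passes only in rows, so rows that repeat a pose let the fingers close. It gives the time, the measured TCP pose, the force, the opening and the grip force at its end, in the units of the state.
- sensors.get_state(): the state, without advancing time (a new reading comes with each control period).
- eyes.snapshot(name): name is "scene" or "top" or "wrist"; returns (picture, depth): 400x640x3 uint8, red, green, blue; 400x640 float32, m along the optical axis (not along the pixel's ray), 0 where there is no reading.
- eyes.calibration(name): a dict with "fov_y" (degrees; the focal length in pixels is half the picture's height over the tangent of half this angle, whatever the lens; pixels are square), "cx", "cy" (the principal point, pixels), "world_from_camera" (4x4, takes a point from camera to world coordinates). Camera axes: x right, y down, z forward; pixel columns grow to the right and rows downward; lengths in m; the calibration is good to about 2 mm. A picture is of the moment at which its call begins: read the wrist's pose just before it. calibration takes no time and is no camera call; for the wrist camera it gives the pose at the moment of the call.
- finish_job(): hands the job in; it is judged then, once.
The state is a dict: "clock": time; "q": joint angles; "qd": joint speeds; "joint_torque": joint torques, N m; "tool_pos": TCP position; "eef_rot": TCP orientation; "contact_force": force on the tool from outside, world axes, zero at the start; "moment": the same for the moment, N m; "opening": opening from 0.0 (shut) to 1.0 (fully open); "finger_force": force on a finger pad.
Only numpy, scipy, OpenCV 4.12 (cv2) and the standard library are available. Lean on these libraries where they do the work, as an engineer would, in place of code of your own. Each camera call takes 0.05 s, during which the arm holds its last target. There are 200 camera calls.

## Task

Get the tile grinder ready and start it, picking nothing up: first push the drip tray at its front fully home, then switch the water pump on by pressing down the raised end of its rocker as far as it goes, and last press the round start button fully down for a moment and let go. Do not press the square stop button, and leave the glue bottle, jar, tiles and hammer where they are.

Things in the scene. Friction and masses are not known exactly. Their poses are not given: they have to be found in the camera images.
- grinder: Fixed grey tile grinder, 270 mm wide. Origin on the table under the middle of its control panel, whose top is 64 mm up; own x runs from the tray front to the back, where a black bowl (rim 92 mm up, x 47 to 283 mm) and a thin spout (170 mm up, x 200 to 265) stand. On the panel at x = 0, y = -78, 0, 78 mm, in any order: a rocker, a round button, a square button.
- tray (a joint): Drip tray in the grinder's front, a drawer sliding along the grinder's x: 0 m is fully home, positive is pulled out towards the robot (starts 30 to 45 mm out). Slides with about 3 N of friction, stays where it is left, and has a hard stop at 0.
- tray_front (a point): Centre of the flat front face of the tray (face 210 mm wide, from 6 to 48 mm above the table; this point is 30 mm above the table). Moves with the tray; at home it is at x = -85 mm in the grinder's frame, 20 mm ahead of the housing.
- pump (a joint): Water pump rocker, rad: 0 is off (far end, away from the tray, raised), 0.30 fully on (far half pressed level). A grey paddle 60 mm long (grinder x), 32 mm wide, two halves meeting in a shallow V at the pivot, in a 72 x 44 mm black housing; pivot 80 mm above the table in the middle of its module. Friction holds it where it is left; about 3.5 N at the press point turns it.
- pump_press (a point): Point to press on the rocker: on the top surface of its far half, in the middle of its width, 18 mm from the pivot. It moves with the rocker: about 85 mm above the table when off and 80 mm when on. The axes of this frame tilt with the rocker.
- start (a joint): Round start button, m: 0 is up, 0.007 is fully down. Spring return; fully down takes 5 N.
- start_top (a point): Centre of the flat top of the round start button, 36 mm in diameter, in a round black housing of 52 mm diameter; 87 mm above the table when up.
- stop (a joint): Square stop button, m: 0 is up, 0.007 is fully down. Spring return. Must not be pressed.
- stop_top (a point): Centre of the flat top of the square stop button, 36 x 36 mm, in a square black housing of 52 mm; 87 mm above the table when up.
- glue: Loose white glue bottle, 50 mm in diameter, 155 mm tall, standing to the grinder's left (+y). Origin: centre of its underside.
- jar: Loose amber glass jar with a steel lid, 70 mm in diameter, 90 mm tall, standing to the grinder's right (-y). Origin: centre of its underside.
- tiles: Loose stack of blue-glazed tiles stuck together, 70 x 70 x 24 mm, lying to the right of the grinder's front. Origin: centre of its underside.
- hammer: Loose wooden-handled hammer, about 270 mm long, lying to the left of the grinder's front. Origin: middle of its underside.

How it is judged:
On the way, in this order (a step that is already met when the one before it is completed fails the run):
1. the drip tray is fully home (value of joint tray below 0.003 m), for 0.2 s.
2. the pump rocker is fully on (value of joint pump above 0.26 rad), for 0.2 s.
3. the start button is fully down (value of joint start above 0.0055 m), for 0.1 s.
At the end, for the whole second after the job is handed in: The tray is home within 4 mm, the pump rocker is on (at least 0.25 of its 0.30 rad), and the start and stop buttons are up (within 1.5 mm) (value of joint tray below 0.004 m and value of joint pump above 0.25 rad and value of joint each of start, stop below 0.0015 m); the robot touches nothing.
It fails at once if the pump is switched on while the tray is out (more than 8 mm) (value of joint pump above 0.2 rad and value of joint tray above 0.008 m).
It fails at once if the start button is pressed (over 4 mm) while the tray is out or the pump is off (value of joint start above 0.004 m and (value of joint tray above 0.008 m or value of joint pump below 0.2 rad)).
It fails at once if the stop button is pressed (over 3 mm) (value of joint stop above 0.003 m).
It fails at once if the glue bottle, jar, tiles or hammer is moved by more than 25 mm, or the bottle or jar is tipped (distance of any of glue, jar, tiles, hammer from where it was at the start of the episode above 0.025 m or angle between any of glue, jar's own z axis and vertical above 0.4 rad).
It also fails if it takes over 48 s, if anything falls off the work surface, if the arm or the gripper's body presses on something with over 40 N, if the wrist force passes 120 N, or if a joint passes its speed limit or range.

## Working session

There is one attempt and no reset: what is moved stays moved. The work goes in short steps, Python scripts to look and compute and a tool call to move; the robot and the scene stay as the last step left them, time stands still between calls to the robot, and variables do not carry over. Pictures are saved under pics/ and viewed, at most 10 in all, crops included, and the job is handed in when it is done.

Besides the shell and the picture viewer there is one more tool, called after "Emit:" in YAML: its name, and indented under it one key for each argument. send_rows: Moves the arm, as the interface text tells. Scaled input: -1 to 1 covers 30 cm each way for a shift and 2 pi rad each way for a turn. Its arguments: {"type":"object","properties":{"rows":{"type":"string"},"jaw":{"type":"number"},"force":{"type":"number"}},"required":["rows"]}

```bash
mkdir -p pics
cat > h.py <<'E'
import numpy as np, cv2
from plant import sensors, eyes, finish_job
def snap(n,f):
    c=eyes.calibration(n); p,d=eyes.snapshot(n)
    cv2.imwrite(f'pics/{f}.png',p[:,:,::-1]); np.savez(f'pics/{f}.npz',p=p,d=d,T=c['world_from_camera'],k=[c['fov_y'],c['cx'],c['cy']])
def cloud(f):
    z=np.load(f'pics/{f}.npz'); d=z['d']; fy,cx,cy=z['k']; F=d.shape[0]/2/np.tan(np.radians(fy)/2)
    v,u=np.mgrid[:d.shape[0],:d.shape[1]]
    P=np.stack([(u-cx)/F*d,(v-cy)/F*d,d],-1)@np.array(z['T'])[:3,:3].T+np.array(z['T'])[:3,3]
    P[d==0]=np.nan
    return P,z['p']
E
python3 - <<'E'
from h import *
for n in('top','scene'): snap(n,n+'0'); print(eyes.calibration(n))
s=sensors.get_state(); print(s)
E
```

```text
{'fov_y': 46.723290648256274, 'cx': 317.36185700313564, 'cy': 198.76846309714475, 'world_from_camera': array([[ 0.00458396, -0.99705366,  0.07657019,  0.47704205],
       [-0.99998691, -0.00474448, -0.00191464,  0.01678473],
       [ 0.00227228, -0.07656041, -0.99706236,  1.14409454],
       [ 0.        ,  0.        ,  0.        ,  1.        ]])}
{'fov_y': 42.043862153114816, 'cx': 318.8918309035701, 'cy': 198.71059088764744, 'world_from_camera': array([[-0.19427091,  0.83884614, -0.50852332,  1.17604303],
       [ 0.98085242,  0.17334548, -0.0887686 ,  0.1322425 ],
       [ 0.01368702, -0.51603148, -0.85646026,  1.09138422],
       [ 0.        ,  0.        ,  0.        ,  1.        ]])}
{'clock': 0.1, 'q': array([-1.22620838,  0.68985588, -0.19451023,  1.56616328,  0.15730524,
        0.90245743, -0.21506375]), 'qd': array([-0.00217738, -0.00212571, -0.00040481, -0.00153891, -0.00102214,
       -0.00212274, -0.00025541]), 'joint_torque': array([-3.08452421e-03, -5.28516698e+01, -1.27197560e+00, -1.53840709e+01,
       -5.26754244e-02,  1.93282431e-03,  5.23733104e-05]), 'tool_pos': array([0.19101806, 0.59455883, 0.23803802]), 'eef_rot': array([ 1.54720510e-01,  9.87957998e-01, -7.44976267e-04, -5.85591788e-05]), 'contact_force': array([ 0.20724903, -0.3710783 ,  0.11571795]), 'moment': array([ 0.02860368,  0.02637886, -0.00375569]), 'finger_force': 0.0, 'opening': 0.997481681352794}
```

View pics/top0.png

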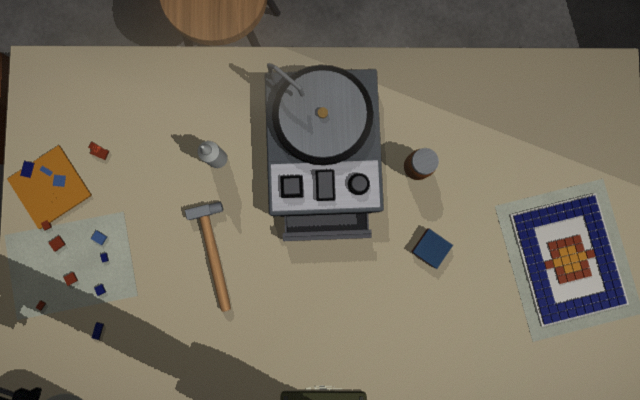

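View pics/scene0.png

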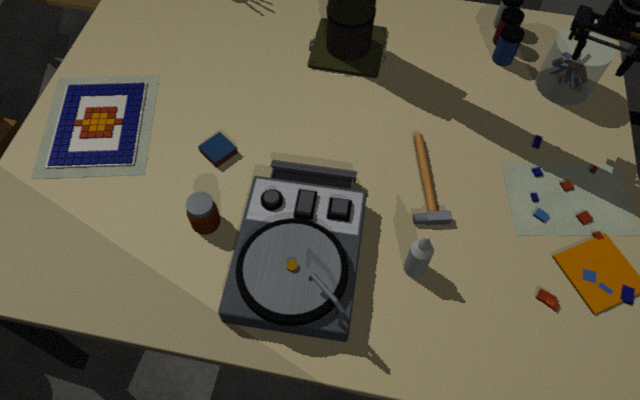

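The top view shows the square stop at (291,186), the rocker at (325,185) in the middle and the round start at (358,184). The tray front runs from about (285,237) to (370,234), the hammer is at (215,260) and the tiles at (433,248). Next I'll measure these.

Run:
```python
from h import *
from scipy import ndimage as N
for f in('top0','scene0'):
    P,p=cloud(f); Z=P[...,2]
    print(f)
    # module tops: above 70mm, in region
    roi=(P[...,0]>.3)&(P[...,0]<.7)&(abs(P[...,1])<.25)
    dark=p.max(-1)<110
    for nm,m in(('panel',roi&(abs(Z-.064)<.005)&~dark),('mods',roi&(Z>.071)&(Z<.089)),('btn',roi&(Z>.0835)&(Z<.09)),('tray',roi&(Z>.035)&(Z<.053)),('tiles',(abs(Z-.024)<.006)&(P[...,0]>.2)&(P[...,0]<.55)&(abs(P[...,1])<.4))):
        L,n=N.label(m)
        for i in range(1,n+1):
            q=P[L==i]
            if len(q)<60: continue
            (c,wh,a)=cv2.minAreaRect((q[:,:2]*1000).astype(np.float32)); v,u=np.where(L==i)
            print(nm,len(q),'px',u.mean().round(),v.mean().round(),'rect',np.round(c,1),np.round(wh,1),round(a,1),'z',np.round(np.percentile(q[:,2],[5,50,95]),4))
P,p=cloud('top0')
for u,v in((291,186),(325,176),(325,194),(325,185),(358,184),(290,237),(325,236),(368,234)): print(u,v,P[v,u].round(4))
im=cv2.resize(p[140:260,250:460],None,fx=3.8,fy=3.8,interpolation=cv2.INTER_CUBIC); cv2.imwrite('pics/c.png',im[:,:,::-1])
```

```text
top0
panel 3209 px 327.0 186.0 rect [592.1  -2.8] [112.2 254.1] 2.6 z [0.0615 0.0647 0.0678]
mods 67 px 321.0 162.0 rect [643.5   7.8] [ 8.7 62.9] 0.4 z [0.0731 0.0863 0.0888]
mods 567 px 325.0 185.0 rect [592.4  -2.9] [72.2 43.9] 2.4 z [0.0733 0.0792 0.087 ]
mods 359 px 359.0 183.0 rect [595.1 -80.5] [49.3 49.4] 45.1 z [0.0734 0.0787 0.0881]
mods 458 px 292.0 186.0 rect [589.3  74.9] [52.5 51.3] 3.4 z [0.0729 0.0789 0.0883]
btn 98 px 316.0 159.0 rect [649.9  17.9] [57.5 19.5] 85.2 z [0.0853 0.0885 0.0899]
btn 91 px 325.0 175.0 rect [609.9  -1.5] [25.8 30. ] 0.3 z [0.0839 0.0863 0.0892]
btn 171 px 359.0 183.0 rect [595.1 -80.7] [32.5 32.9] 89.6 z [0.0841 0.0867 0.0893]
btn 222 px 291.0 185.0 rect [588.6  74.3] [35.1 34.7] 0.4 z [0.0839 0.0867 0.0892]
tray 821 px 327.0 234.0 rect [496.4 -10.4] [ 60.2 214. ] 2.4 z [0.0415 0.0474 0.0507]
tiles 1215 px 211.0 248.0 rect [422.4 259.7] [259.8  87.7] 15.4 z [0.019  0.0235 0.0277]
tiles 861 px 433.0 248.0 rect [ 445.4 -263.5] [71.2 70.2] 55.3 z [0.0203 0.024  0.0275]
scene0
panel 2275 px 304.0 204.0 rect [589.8  -1.8] [112.2 252.6] 2.4 z [0.0
[... 610 characters left out ...]
ay 658 px 312.0 169.0 rect [485.5  -6.5] [ 50.6 210.2] 4.3 z [0.0434 0.0483 0.0516]
tray 103 px 205.0 223.0 rect [ 668.3 -217.8] [19.2 60.6] 33.6 z [0.0357 0.0436 0.0521]
tiles 667 px 217.0 147.0 rect [ 443.4 -262.5] [75.5 72.4] 55.2 z [0.0206 0.0249 0.0286]
tiles 1050 px 428.0 186.0 rect [420.8 264.4] [263.5  87.6] 13.6 z [0.0191 0.0244 0.0288]
tiles 170 px 314.0 174.0 rect [473.7  -2.3] [  7.6 180.2] 2.4 z [0.0191 0.0239 0.0292]
291 186 [0.5873 0.0753 0.0876]
325 176 [ 0.6111 -0.0026  0.0849]
325 194 [ 0.5699 -0.0028  0.0793]
325 185 [ 0.5906 -0.0027  0.0815]
358 184 [ 0.5927 -0.0785  0.0863]
290 237 [0.4705 0.0788 0.0489]
325 236 [ 0.4732 -0.0038  0.0468]
368 234 [ 0.4784 -0.1052  0.0485]
```

View pics/c.png

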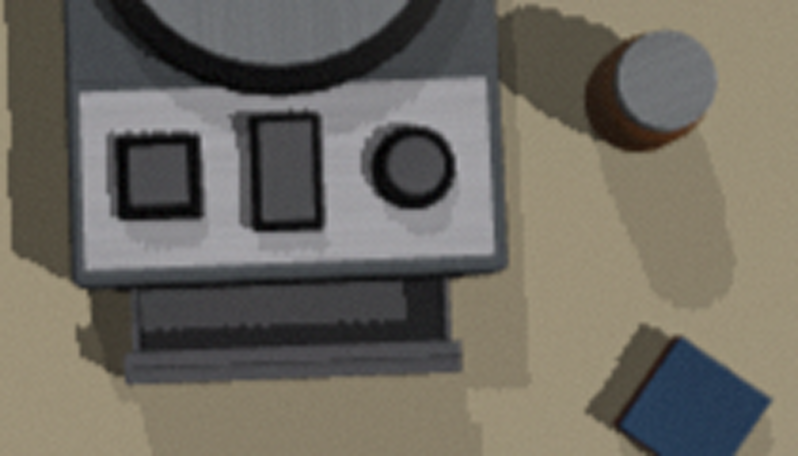

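Emit:
send_rows:
  rows: "-0.9 -0.743 0.03 -0.056;-0.9 -0.743 0.03 -0.056;-0.9 -0.743 0.03 -0.056;-0.9 -0.743 0.03 -0.056;-0.9 -0.743 0.03 -0.056;-0.9 -0.743 0.03 -0.056;-0.9 -0.743 0.03 -0.056;-0.9 -0.743 0.03 -0.056;-0.9 -0.743 0.03 -0.056;-0.9 -0.743 0.03 -0.056"
  jaw: 1

```text
clock: 0.93
tool_pos: [0.3827, 0.2946, 0.2291]
eef_rot: [-0.016, 1.0, -0.002, 0.0]
contact_force: [-0.4, 0.0, -0.4]
opening: 0.266
finger_force: 0.0
```

```bash
cat > to.py <<'E'
import sys; from h import *
from scipy.spatial.transform import Rotation as R
s=sensors.get_state(); r=R.from_quat(s['eef_rot']).as_matrix()
t=np.array(list(map(float,sys.argv[1:4])))
print('clock',s['clock'],'pos',s['tool_pos'].round(4),'F',s['contact_force'].round(1),'tx',r[:,0].round(4),'ty',r[:,1].round(4),'shift',(r.T@(t-s['tool_pos'])/.3).round(3))
yaw=np.degrees(np.arctan2(r[1,0],r[0,0])); print('turn', round(-((182.4-yaw+180)%360-180)/360,4))
E
python3 to.py .43 -.009 .15
```

```text
clock 0.9333 pos [0.3827 0.2946 0.2291] F [-0.4  0.  -0.4] tx [-0.9995 -0.0321 -0.    ] ty [-0.0321  0.9995 -0.0045] shift [-0.125 -1.015  0.268]
turn -0.0016
```

Emit:
send_rows:
  rows: "-0.12 -1 0.2 -0.0016;-0.12 -1 0.2 -0.0016;-0.12 -1 0.2 -0.0016;-0.12 -1 0.2 -0.0016;-0.12 -1 0.2 -0.0016;-0.12 -1 0.2 -0.0016;-0.12 -1 0.2 -0.0016;-0.12 -1 0.2 -0.0016;-0.12 -1 0.2 -0.0016;-0.12 -1 0.2 -0.0016"

```text
clock: 1.77
tool_pos: [0.4285, 0.0026, 0.1695]
eef_rot: [-0.025, 1.0, 0.001, -0.0]
contact_force: [-0.0, 0.6, 0.9]
opening: 0.007
finger_force: 0.0
```

```bash
python3 to.py .43 -.009 .03
```

```text
clock 1.7667 pos [0.4285 0.0026 0.1695] F [-0.   0.6  0.9] tx [-0.9987 -0.0501  0.    ] ty [-0.0501  0.9987  0.0011] shift [-0.003 -0.039  0.465]
turn 0.0013
```

Emit:
send_rows:
  rows: "0 -0.04 0.46 0;0 -0.04 0.46 0;0 -0.04 0.46 0;0 -0.04 0.46 0;0 -0.04 0.46 0;0 -0.04 0.46 0;0 -0.04 0.46 0"

```text
clock: 2.35
tool_pos: [0.4272, -0.0081, 0.0364]
eef_rot: [-0.029, 1.0, -0.003, -0.004]
contact_force: [-0.6, -0.3, -0.1]
opening: 0.005
finger_force: 0.0
```

```bash
python3 to.py .497 -.006 .03
```

```text
clock 2.35 pos [ 0.4272 -0.0081  0.0364] F [-0.6 -0.3 -0.1] tx [-0.9983 -0.0577  0.0089] ty [-0.0577  0.9983 -0.0048] shift [-0.233 -0.006  0.019]
turn 0.0025
```

Push slowly, ~10 mm per row.

Emit:
send_rows:
  rows: "-0.03 0 0.01 0;-0.06 0 0.01 0;-0.09 0 0.01 0;-0.12 0 0.01 0;-0.15 0 0.01 0;-0.18 0 0.01 0;-0.2 0 0.01 0;-0.21 0 0.01 0;-0.215 0 0.01 0;-0.215 0 0.01 0"

```text
clock: 3.18
tool_pos: [0.4909, -0.007, 0.0329]
eef_rot: [-0.027, 1.0, -0.003, -0.005]
contact_force: [-1.4, 1.6, -0.3]
opening: 0.004
finger_force: 0.6
```

```bash
python3 to.py .497 -.006 .03
```

```text
clock 3.1833 pos [ 0.4909 -0.007   0.0329] F [-1.4  1.6 -0.3] tx [-0.9985 -0.0541  0.0103] ty [-0.0541  0.9985 -0.0052] shift [-0.02   0.002  0.01 ]
turn 0.0019
```

Emit:
send_rows:
  rows: "-0.01 0 0 0;-0.015 0 0 0;-0.02 0 0 0;-0.025 0 0 0;-0.03 0 0 0;-0.03 0 0 0;-0.03 0 0 0"

```text
clock: 3.77
tool_pos: [0.4967, -0.0079, 0.0327]
eef_rot: [-0.026, 1.0, -0.004, -0.008]
contact_force: [-7.8, 2.6, 5.6]
opening: 0.003
finger_force: 4.3
```

```bash
python3 to.py .497 -.006 .03
```

```text
clock 3.7667 pos [ 0.4967 -0.0079  0.0327] F [-7.8  2.6  5.6] tx [-0.9985 -0.0527  0.0156] ty [-0.0528  0.9986 -0.0066] shift [-0.001  0.006  0.009]
turn 0.0017
```

Emit:
send_rows:
  rows: "-0.01 0 0 0;-0.02 0 0 0;-0.02 0 0 0;-0.02 0 0 0"

```text
clock: 4.1
tool_pos: [0.4968, -0.0081, 0.0324]
eef_rot: [-0.027, 1.0, -0.005, -0.013]
contact_force: [-18.9, 3.0, 13.2]
opening: 0.006
finger_force: 9.8
```

Emit:
send_rows:
  rows: "-0.01 0 0 0;-0.02 0 0 0;-0.02 0 0 0;-0.02 0 0 0"

```text
clock: 4.43
tool_pos: [0.4968, -0.0083, 0.0321]
eef_rot: [-0.027, 0.999, -0.006, -0.018]
contact_force: [-29.9, 4.9, 21.7]
opening: 0.002
finger_force: 15.4
```

Stalled at the hard stop, so the tray is home. Retreat, raise, then check.

Emit:
send_rows:
  rows: "0.05 0 0 0;0.1 0 0 0;0.18 0 0 0;0.18 0 -0.15 0;0.18 0 -0.3 0;0.18 0 -0.45 0;0.18 0 -0.45 0;0.18 0 -0.45 0;0.18 0 -0.45 0"

```text
clock: 5.18
tool_pos: [0.4604, -0.01, 0.1688]
eef_rot: [-0.025, 1.0, -0.004, -0.004]
contact_force: [0.1, -0.8, -0.5]
opening: 0.004
finger_force: 0.0
```

```bash
python3 to.py .609 -.0017 .13
python3 - <<'E'
from h import *
snap('top','top1'); P,p=cloud('top1');z=P[...,2]
m=(P[...,0]>.45)&(P[...,0]<.55)&(abs(P[...,1])<.09)&(z>.035)&(z<.053)
q=P[m]; print(len(q), cv2.minAreaRect((q[:,:2]*1000).astype(np.float32)))
im=cv2.resize(p[140:260,250:460],None,fx=3.8,fy=3.8,interpolation=cv2.INTER_CUBIC); cv2.imwrite('pics/c1.png',im[:,:,::-1])
E
```

```text
clock 5.1833 pos [ 0.4604 -0.01    0.1688] F [ 0.1 -0.8 -0.5] tx [-0.9987 -0.0506  0.0079] ty [-0.0507  0.9987 -0.0072] shift [-0.497  0.004  0.125]
turn 0.0014
366 ((517.4025268554688, 0.03066253662109375), (20.062986373901367, 178.8541259765625), 2.5715558528900146)
```

View pics/c1.png

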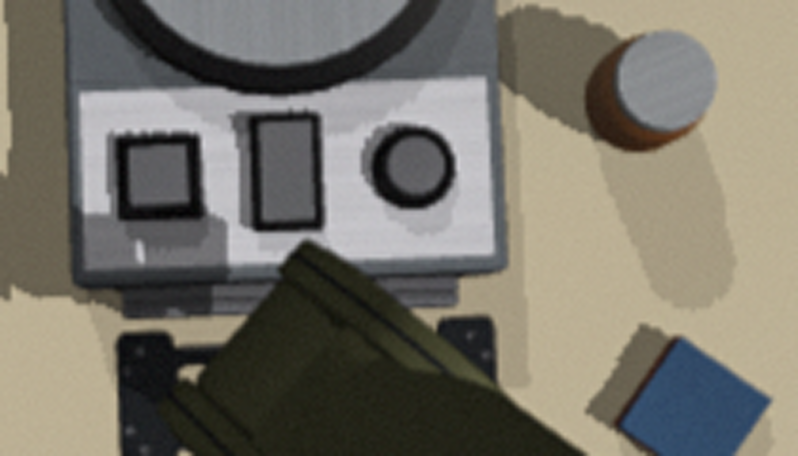

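The tray is in: its strip at (290,295) in the crop is 20 mm ahead of the housing. Going above the rocker's far half.

Emit:
send_rows:
  rows: "-0.13 0 0 0;-0.26 0 0 0;-0.39 0 0 0;-0.5 0.005 0 0;-0.5 0.005 0.06 0;-0.5 0.005 0.12 0;-0.5 0.005 0.14 0;-0.5 0.005 0.14 0;-0.5 0.005 0.14 0"

```text
clock: 5.98
tool_pos: [0.6078, -0.0002, 0.1237]
eef_rot: [-0.027, 1.0, -0.003, -0.006]
contact_force: [-0.1, -0.3, 0.4]
opening: 0.003
finger_force: 0.0
```

```bash
python3 to.py .610 -.0017 .08
python3 - <<'E'
from h import *
for f in('top0','scene0'):
    P,p=cloud(f); 
    g=np.array([.591,-.0025]); a=np.radians(2.4); d=P[...,:2]-g; X=d[...,0]*np.cos(a)+d[...,1]*np.sin(a); Y=-d[...,0]*np.sin(a)+d[...,1]*np.cos(a)
    for nm,m in(('side rim',(abs(abs(Y)-.0195)<.0015)&(abs(X)<.03)),('far',(abs(X-.02)<.006)&(abs(Y)<.012)),('near',(abs(X+.02)<.006)&(abs(Y)<.012))): print(f,nm,np.nanmedian(P[m][:,2]).round(4),m.sum())
E
```

```text
clock 5.9833 pos [ 6.078e-01 -2.000e-04  1.237e-01] F [-0.1 -0.3  0.4] tx [-0.9985 -0.053   0.0128] ty [-0.0531  0.9986 -0.0067] shift [-0.009 -0.005  0.146]
turn 0.0018
top0 side rim 0.0753 66
top0 far 0.0849 50
top0 near 0.0796 56
scene0 side rim 0.0768 60
scene0 far 0.0876 43
scene0 near 0.0814 45
```

Emit:
send_rows:
  rows: "-0.01 -0.005 0.04 0;-0.01 -0.005 0.08 0;-0.01 -0.005 0.11 0;-0.01 -0.005 0.125 0;-0.01 -0.005 0.135 0;-0.01 -0.005 0.145 0;-0.01 -0.005 0.155 0;-0.01 -0.005 0.165 0;-0.01 -0.005 0.165 0;-0.01 -0.005 0.165 0"

```text
clock: 6.82
tool_pos: [0.6117, -0.0021, 0.0802]
eef_rot: [-0.026, 1.0, -0.005, -0.004]
contact_force: [-9.1, -5.6, 35.9]
opening: 0.007
finger_force: 17.5
```

Emit:
send_rows:
  rows: "0 0 0.01 0;0 0 0.02 0;0 0 0.02 0;0 0 0.02 0"

```text
clock: 7.15
tool_pos: [0.6118, -0.0021, 0.0797]
eef_rot: [-0.026, 1.0, -0.006, -0.003]
contact_force: [-20.8, -7.1, 74.6]
opening: 0.002
finger_force: 37.3
```

Emit:
send_rows:
  rows: "0 0 -0.06 0;0 0 -0.12 0;0 0 -0.2 0;0 0 -0.2 0;0.05 -0.13 -0.2 0;0.05 -0.26 -0.2 0;0.05 -0.26 -0.2 0;0.05 -0.26 -0.2 0"

```text
clock: 7.82
tool_pos: [0.5999, -0.084, 0.1287]
eef_rot: [-0.023, 1.0, -0.004, -0.006]
contact_force: [0.5, 0.7, -0.1]
opening: 0.003
finger_force: 0.0
```

```bash
python3 to.py .5945 -.0803 .08
python3 - <<'E'
from h import *
snap('scene','scene1')
for f in('scene1',):
    P,p=cloud(f); 
    g=np.array([.591,-.0025]); a=np.radians(2.4); d=P[...,:2]-g; X=d[...,0]*np.cos(a)+d[...,1]*np.sin(a); Y=-d[...,0]*np.sin(a)+d[...,1]*np.cos(a)
    for nm,m in(('far',(abs(X-.02)<.006)&(abs(Y)<.012)),('near',(abs(X+.02)<.006)&(abs(Y)<.012))): q=P[m][:,2];print(f,nm,np.round(np.nanpercentile(q[q<.1],[10,50,90]),4),m.sum())
E
```

```text
clock 7.8167 pos [ 0.5999 -0.084   0.1287] F [ 0.5  0.7 -0.1] tx [-0.9988 -0.0465  0.0124] ty [-0.0466  0.9989 -0.0082] shift [0.015 0.014 0.163]
turn 0.0007
scene1 far [0.0783 0.081  0.0832] 112
scene1 near [0.0844 0.0869 0.0902] 111
```

View pics/scene1.png

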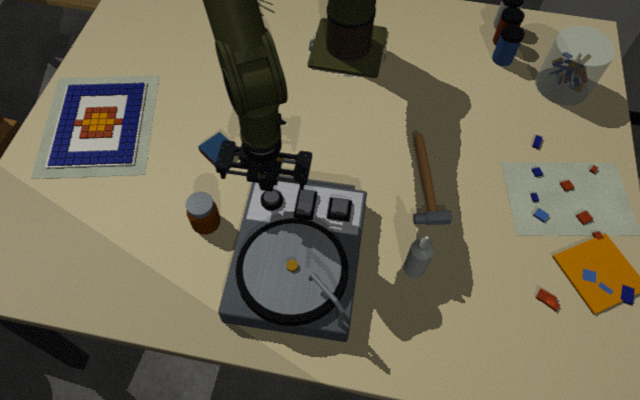

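The rocker at (306,203) is on: its far half is level at 81 mm and the near half is raised to 87 mm. The fingers hang over the round button at (271,197). Press start down 7 mm, hold, and release.

Emit:
send_rows:
  rows: "0.015 0.014 0.05 0;0.015 0.014 0.1 0;0.015 0.014 0.13 0;0.015 0.014 0.145 0;0.015 0.014 0.155 0;0.015 0.014 0.165 0;0.015 0.014 0.175 0;0.015 0.014 0.18 0;0.015 0.014 0.18 0;0.015 0.014 0.18 0"

```text
clock: 8.7
tool_pos: [0.5957, -0.0749, 0.0801]
eef_rot: [-0.027, 1.0, -0.003, -0.004]
contact_force: [-8.9, 1.1, 29.5]
opening: 0.001
finger_force: 14.7
```

Emit:
send_rows:
  rows: "0 0 0.005 0;0 0 0.01 0;0 0 0.01 0;0 0 0.01 0"

```text
clock: 9.03
tool_pos: [0.5957, -0.0748, 0.0797]
eef_rot: [-0.027, 1.0, -0.004, -0.004]
contact_force: [-15.8, 0.1, 48.5]
opening: 0.009
finger_force: 24.4
```

Emit:
send_rows:
  rows: "0 0 -0.06 0;0 0 -0.12 0;0 0 -0.25 0;0 0 -0.35 0;0.13 0 -0.35 0;0.26 0 -0.35 0;0.4 0 -0.35 0;0.5 0 -0.35 0;0.5 0 -0.35 0;0.5 0 -0.35 0"

```text
clock: 9.87
tool_pos: [0.4459, -0.0843, 0.18]
eef_rot: [-0.026, 1.0, -0.004, -0.005]
contact_force: [0.6, 0.8, 0.0]
opening: 0.005
finger_force: 0.0
```

Run:
```python
from h import *
snap('scene','scene2'); s=sensors.get_state(); print(s['clock'],s['tool_pos'],s['contact_force'])
P,p=cloud('scene2')
g=np.array([.591,-.0025]); a=np.radians(2.4); d=P[...,:2]-g; X=d[...,0]*np.cos(a)+d[...,1]*np.sin(a); Y=-d[...,0]*np.sin(a)+d[...,1]*np.cos(a)
for nm,x,y in(('far',.02,0),('near',-.02,0),('start',0,-.078),('stop',0,.078)):
    q=P[(abs(X-x)<.008)&(abs(Y-y)<.012)][:,2];print(nm,np.nanmedian(q[q<.1]).round(4))
q=P[(X<-.067)&(X>-.14)&(abs(Y)<.11)&(abs(P[...,2]-.048)<.005)];d=q[:,:2]-g;print('tray front x',np.percentile(d[:,0]*np.cos(a)+d[:,1]*np.sin(a),[3,50]),len(q))
```

```text
9.9167 [ 0.44795942 -0.08384784  0.18004337] [ 0.13390965  0.60424889 -0.0023486 ]
far 0.081
near 0.0867
start 0.0876
stop 0.0879
tray front x [-0.0850257  -0.07904368] 340
```

Everything is in its end state: tray home, rocker on, both buttons up, robot clear.

```bash
python3 -c "
from plant import finish_job
print(finish_job())"
```

```text
the job is handed in; nothing more can be done
None
```

I pushed the tray home, switched the pump on, pressed the start button fully and let it go, and handed the job in at about 10 s; my last camera check showed the tray home, the rocker on, both buttons up and the arm clear, but no verdict was returned.

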